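# Hang the holed crispbreads on the display rod

## Robot

A 6-joint arm with a two-finger parallel gripper is mounted at the origin on the work surface. World frame = base frame: x ahead of the robot, y to its left, z up, the work surface at z = 0. Lengths are in m, angles in degrees, forces in N, time in s.
With the tool pointing down it reaches from about 0.25 to 0.775 m from the base axis. Payload 4 kg.
Tool frame: the origin (TCP) lies at the very end of the fingers, on their centre line; the grasp point (between the pads) lies tcp_to_grasp behind it (tcp_to_grasp is the distance from the TCP to the grasp point, in m); z points along the fingers, x is the direction in which the jaws open and shut, and the axes are right-handed (so a half turn about z gives the same grasp; the last joint's range is limited). The gripper opens to 94 mm and grips with 3 to 60 N. Pads are 16 mm wide; open, the fingers measure 119 mm over their backs; the gripper's body (75 mm by 177 mm) begins 78 mm behind the grasp point.
Start: joints at [60.785, 4.996, 78.535, -0, 96.463, -5.907], TCP at [0.218, 0.505, 0.206] pointing down, gripper open.
Joint ranges: [-177.83, 177.83], [-43.37, 116.18], [15.69, 146.23], [-61.86, 241.86], [9.47, 152.12], [-147.06, 147.06]. Speed limits (degrees/s): [159.86, 159.86, 180, 180, 180, 180].

## Interface

Orientations are given as a 3x3 rotation matrix whose columns are the frame's x, y, z axes.
In Python, from bench import * gives the robot as it stands.
- The arm moves only by the tool apply_moves, never from a script. Its argument "targets" is one flat list of numbers, 7 for each row, row after row: the finger opening in m, from 0 to 0.094, then the shift along the tool's x, y, z in m, then the turn, a rotation vector about the tool's x, y, z in rad. A call has 1 to 20 rows; each row shifts and turns the commanded pose from where the row before left it, along the tool's axes as they then stand; what a row does not reach is not made up. A row lasts 1/10 s, in which the tool goes at most 50 mm and 8.59 degrees, less where a joint would pass 70% of its speed; a pose out of reach is approached as far as the arm can. A call is refused whole if a number of a shift passes 0.05 or a number of a turn 0.15, either way. A call with a gripper value outside its range is refused whole. The fingers move at their own pace and stop on an object; "newtons" is the grip in N (left out, the last holds). Time passes only in rows, so rows that do not move let the fingers close. It gives the time, the measured TCP pose, the force and the opening at its end, in the units of the state.
- observe(): the state, without advancing time (a new reading comes with each control period).
- get_image(name): name is "scene" or "side" or "wrist"; returns a dict with "img" (420x560x3 uint8, red, green, blue), "z_map" (420x560 float32, m along the optical axis (not along the pixel's ray), 0 where there is no reading), "fx", "fy", "cx", "cy" (pixels), "dist_coeffs" ([k1, k2, p1, p2, k3] as OpenCV has them; the pictures are not rectified), "position" and "attitude" of the camera in the world; the wrist camera has in their place "T_tool_cam" (4x4, takes a point from camera to tool coordinates, whose origin is the TCP and whose axes are the tool frame's). Camera axes: x right, y up, looking along -z (the intrinsics and any distortion apply to the point x, -y, -z); pixel columns grow to the right and rows downward; lengths in m; the calibration is good to about 2 mm. A picture is of the moment at which its call begins: read the wrist's pose just before it.
- job_done(): hands the job in, once; it reports no verdict.
The state is a dict: "t": time; "joint_positions": joint angles; "joint_velocities": joint speeds; "tau": joint torques, N m; "eef_pos": TCP position; "tcp_rot": TCP orientation; "contact_force": force on the tool from outside, world axes, zero at the start; "wrist_torque": the same for the moment, N m; "gripper_width": opening from 0.0 (shut) to 1.0 (fully open).
Only numpy, scipy, OpenCV 4.12 (cv2) and the standard library are available. Lean on these libraries where they do the work, as an engineer would, in place of code of your own. Each camera call takes 0.05 s, during which the arm holds its last target.

## Task

Take the steel rod by its wooden handle from the empty display stand and thread it through both of the thin round crispbreads with a hole in the middle, which stand on edge in their rack. Lift the two off together and hang the rod back in both forks of the stand, with the breads hanging on it between the forks. The thick round biscuit without a hole is not wanted.

Things in the scene. Friction and masses are not known exactly. Their poses are not given: they have to be found in the camera images.
- rod: Steel tube 12 mm thick, round tip, with a square wooden handle 18 x 18 x 90 mm; 75 g. Origin on the axis; y axis runs from handle to tip: handle y -175 to -85 mm (grip its middle, y -130, fingers either side), tip at y +90. Starts level in the stand's forks, centred within 8 mm lengthwise, y along the stand's y, handle outside its -y fork, axis 100 mm above the counter.
- stand: Fixed wooden display stand. Origin: centre of its base's underside, on the counter; base 62 (x) by 150 (y) by 14 mm. Posts 8 mm thick at y -60 and +60 mm end in upright V forks, open at the top, 40 mm wide at the mouth, tips 122 mm above the counter. A rod seated in both lies along the stand's y axis over x = 0, its axis 100 mm up. Its y axis points roughly to world +y (within 10 degrees).
- round_a: Rigid crispbread, 90 mm across, 12 mm thick, 40 mm round hole; 30 g. Origin: hole centre at mid-thickness; its y is the hole axis, level, within 10 degrees of world y. The pair stands on edge in a rack (board, two rails, posts 52 mm high at least 30 mm beside the hole axis); hole centres 64 mm above the counter; nothing blocks the holes or the lift. This one is at lower y.
- round_b: The second, equal holed crispbread in the same rack, parallel to the first and 36 mm farther along their common hole axis (towards +y). It lifts straight up out of the rack too. A like rack beside it holds one solid round biscuit, 90 mm across and 28 mm thick, with no hole: a bystander.
There are look-alikes about, which are no part of the job. Leave any purple look-alike of the stand alone.

How it is judged:
By the outcome, as a careful person would: the job done as asked, in the order asked, and still so for the second after the job is handed in, with the robot touching nothing.
It also fails if it takes over 58 s, if anything falls off the work surface, if the arm or the gripper's body presses on something with over 40 N, if the wrist force passes 120 N, or if a joint passes its speed limit or range.

## Working session

There is one attempt and no reset: what is moved stays moved. The work goes in short steps, Python scripts to look and compute and a tool call to move; the robot and the scene stay as the last step left them, time stands still between calls to the robot, and variables do not carry over. Pictures are saved under pics/ and viewed, and the job is handed in when it is done.

Besides the shell and the picture viewer there is one more tool, called after ">>>" by a JSON object that holds its "fn" and its "kwargs". apply_moves: Moves the arm, as the interface text tells. Its arguments: {"type":"object","properties":{"targets":{"type":"array","items":{"type":"number"}},"newtons":{"type":"number"}},"required":["targets"]}

```bash
mkdir -p pics; ls; cat > h.py <<'E'
from bench import *
import numpy as np, cv2
np.set_printoptions(precision=4,suppress=True)
def cam(n):
    s=observe(); d=get_image(n); d=dict(d)
    if n=="wrist":
        T=np.eye(4);T[:3,:3]=np.array(s["tcp_rot"]);T[:3,3]=s["eef_pos"]
        W=T@np.array(d["T_tool_cam"]); d["R"]=W[:3,:3]; d["p"]=W[:3,3]
    else:
        d["R"]=np.array(d["attitude"]); d["p"]=np.array(d["position"])
    d["K"]=np.array([[d["fx"],0,d["cx"]],[0,d["fy"],d["cy"]],[0,0,1]],float)
    return d
def rays(d,uv):
    q=cv2.undistortPoints(np.array(uv,float).reshape(-1,1,2),d["K"],np.array(d["dist_coeffs"],float)).reshape(-1,2)
    return np.c_[q[:,0],-q[:,1],-np.ones(len(q))]@d["R"].T
def onplane(d,uv,z):
    r=rays(d,uv); return d["p"]+r*((z-d["p"][2])/r[:,2])[:,None]
def pts(d,uv):
    uv=np.array(uv,int).reshape(-1,2); z=d["z_map"][uv[:,1],uv[:,0]]
    return d["p"]+rays(d,uv)*z[:,None]
def save(d,n,crop=None,k=1):
    im=d["img"][:,:,::-1]
    if crop: im=im[crop[1]:crop[3],crop[0]:crop[2]]
    cv2.imwrite("pics/"+n,cv2.resize(im,None,fx=k,fy=k,interpolation=cv2.INTER_CUBIC))
E
python3 - <<'E'
from h import *
import pickle
s=observe();print(s)
for n in ["scene","side","wrist"]:
    d=cam(n); save(d,n+"0.png",k=1.4); pickle.dump(d,open(n+"0.pkl","wb"))
    print(n,d["p"],d["R"].tolist(),d["fx"],d["dist_coeffs"])
import bench; print([x for x in dir(bench) if not x.startswith('_')])
try: print(tcp_to_grasp)
except Exception as e: print(e)
E
```

```text
pics
{'t': 0.0, 'joint_positions': array([60.7868,  5.0363, 78.6222, -0.0011, 96.4625, -5.9088]), 'joint_velocities': array([-0.0959, -0.03  ,  0.0198, -0.0603, -0.0028, -0.0472]), 'tau': array([ -0.0002, -34.02  , -30.2417,   0.0718,   0.0332,  -0.0002]), 'eef_pos': array([0.2173, 0.5046, 0.2044]), 'tcp_rot': array([[ 0.3956,  0.9184, -0.001 ],
       [ 0.9184, -0.3956, -0.0019],
       [-0.0021, -0.0002, -1.    ]]), 'contact_force': array([1.0293, 0.7546, 1.1426]), 'wrist_torque': array([ 0.0041, -0.0312,  0.0475]), 'gripper_width': 0.9968039209819246}
scene [0.9821 0.3479 0.5822] [[-0.6624926325232645, -0.46059815744055765, 0.5907223114245455], [0.7490623437781716, -0.41053867575465325, 0.5199649996328289], [0.0030194347064995005, 0.7869608205444403, 0.6169955834056466]] 379.3431855237111 [0.0064 0.     0.     0.     0.    ]
side [ 0.2631 -0.6975  0.7063] [[0.9271257528057931, 0.25061838326020924, -0.27861849266753674], [-0.3747354885657446, 0.613375532544689, -0.6952292928846653], [-0.003339475061144411, 0.7489732185115552, 0.6625918546577207]] 460.0522391322049 [0.0049 0.     0.     0.     0.    ]
wrist [0.1419 0.5392 0.3835] [[0.3940276429560044, -0.8802946371135764, -0.264241496467931], [0.9190982736812732, 0.37715362678461056, 0.11407675100263877], [-0.0007615133870906796, -0.2878132965522805, 0.9576862358962197]] 342.0303994415091 [-0.0388  0.      0.      0.      0.    ]
['MotionError', 'get_image', 'job_done', 'observe', 'tcp_to_grasp']
0.0188
```

View pics/scene0.png

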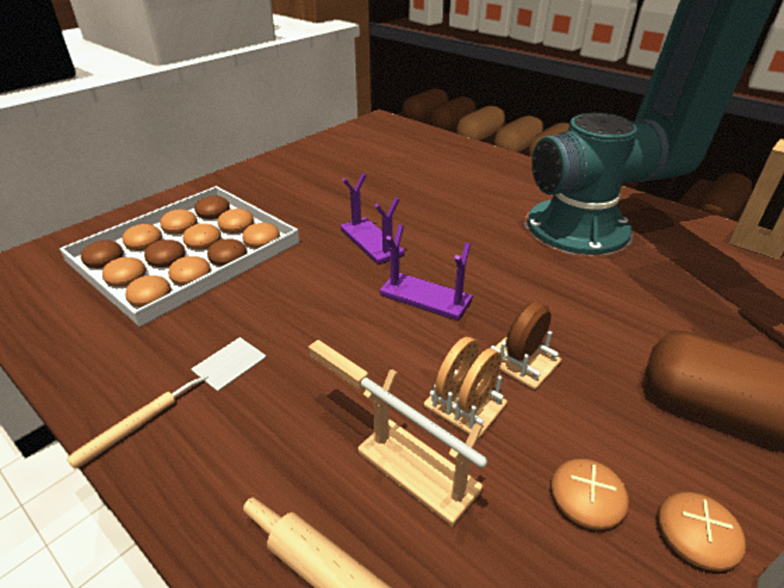

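View pics/side0.png

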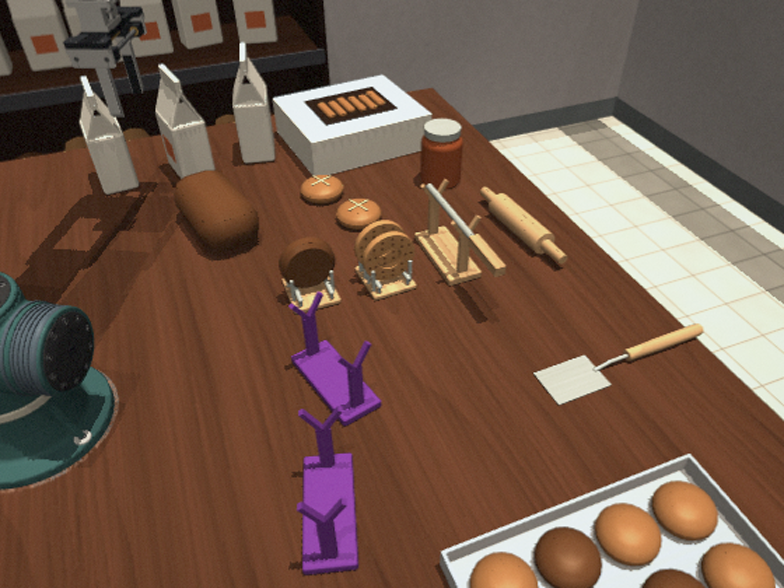

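View pics/wrist0.png

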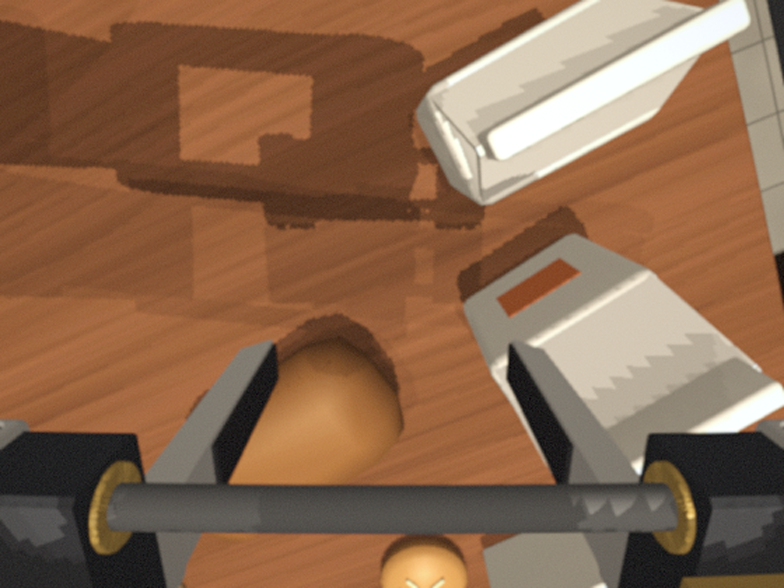

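The scene picture (in 1.4x pixels) shows the wooden stand with the rod at (420,450), its handle at (338,362). The holed pair is at (468,375) and the solid biscuit at (530,330). Two purple look-alikes stand at (370,225) and (425,285). I'll confirm in enlarged crops.

```bash
python3 - <<'E'
from h import *
import pickle
d=pickle.load(open("scene0.pkl","rb")); save(d,"sc_crop.png",(210,200,410,380),4)
d=pickle.load(open("side0.pkl","rb")); save(d,"si_crop.png",(190,120,370,230),4.4)
E
```

```text
(no output)
```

View pics/sc_crop.png

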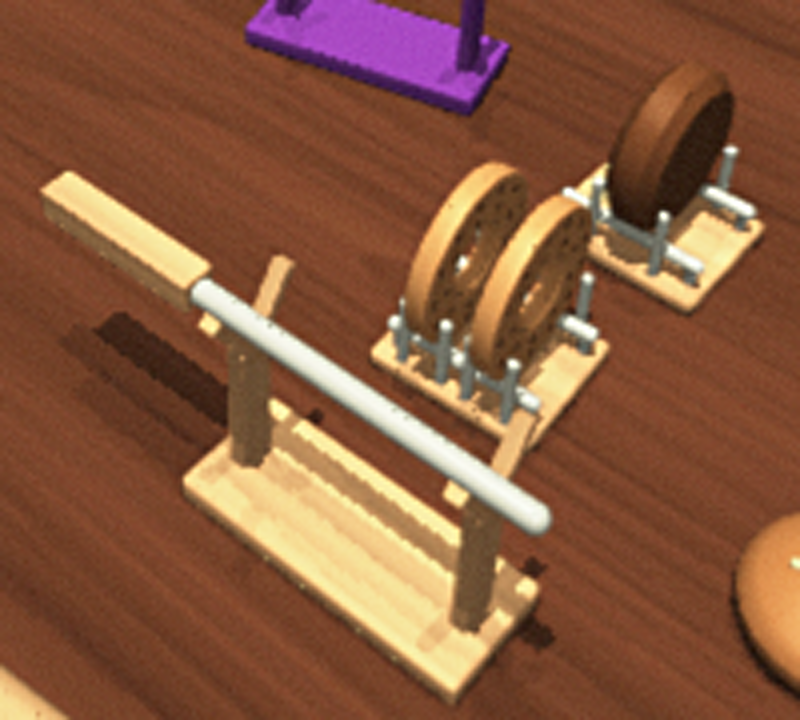

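View pics/si_crop.png

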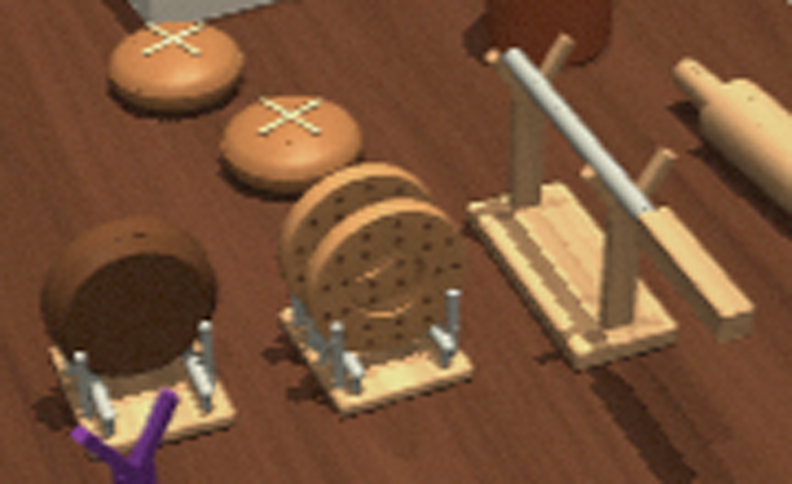

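```bash
python3 - <<'E'
from h import *
import pickle
sc=pickle.load(open("scene0.pkl","rb")); si=pickle.load(open("side0.pkl","rb"))
c=lambda x,y:(210+x/4-.5,200+y/4-.5)
e=lambda x,y:(190+x/4.4-.5,120+y/4.4-.5)
def centreline(d,box,lo,hi):
    x0,y0,x1,y1=box
    hsv=cv2.cvtColor(np.ascontiguousarray(d["img"]),cv2.COLOR_RGB2HSV)[y0:y1,x0:x1]
    m=(hsv[...,1]<60)&(hsv[...,2]>110)
    n,l,st,cen=cv2.connectedComponentsWithStats(m.astype(np.uint8))
    i=1+np.argmax(st[1:,4]); ys,xs=np.where(l==i)
    p=np.c_[xs+x0,ys+y0].astype(np.float32)
    mu=p.mean(0); u=np.linalg.svd(p-mu,full_matrices=False)[2][0]
    t=(p-mu)@u
    return mu,u,t.min(),t.max(),len(p)
for nm,d,box in(("sc",sc,(255,265,352,336)),("si",si,(300,128,342,172))):
    mu,u,a,b,n=centreline(d,box,0,0)
    P=onplane(d,[mu+u*a,mu+u*b,mu],.1); print(nm,n,mu,u,a,b,"\n",P, "ang from y",np.degrees(np.arctan2(P[1,0]-P[0,0],P[1,1]-P[0,1])))
print("tip sc",onplane(sc,[c(545,517)],.1),"collar",onplane(sc,[c(203,292)],.1),"hand mid",onplane(sc,[c(125,235)],.105))
print("tip si",onplane(si,[e(512,55)],.1),"collar",onplane(si,[e(645,210)],.1))
# breads: depth points in both views near rack
for nm,d,box in(("sc",sc,(305,235,362,300)),("si",si,(250,155,300,200))):
    x0,y0,x1,y1=box
    g=np.stack(np.meshgrid(np.arange(x0,x1),np.arange(y0,y1)),-1).reshape(-1,2)
    P=pts(d,g); rgb=d["img"][g[:,1],g[:,0]]
    k=(P[:,2]>.07)&(P[:,2]<.125)
    P=P[k]; np.save(nm+"P.npy",P); print(nm,len(P),P.min(0),P.max(0))
E
```

```text
sc 771 [303.5538 301.9455] [0.827  0.5623] -54.50838 51.999744 
 [[0.6749 0.0279 0.1   ]
 [0.6735 0.2053 0.1   ]
 [0.6742 0.1255 0.1   ]] ang from y -0.45512555003736216
si 212 [320.9858 149.6651] [0.6472 0.7623] -24.45964 24.226242 
 [[0.6768 0.2091 0.1   ]
 [0.6787 0.0385 0.1   ]
 [0.6778 0.1188 0.1   ]] ang from y 179.34193641385863
tip sc [[0.6709 0.2022 0.1   ]] collar [[0.6749 0.032  0.1   ]] hand mid [[ 0.6768 -0.0132  0.105 ]]
tip si [[0.6766 0.2042 0.1   ]] collar [[0.6791 0.0421 0.1   ]]
sc 930 [0.5103 0.078  0.07  ] [0.6723 0.1278 0.1118]
si 756 [0.507  0.0728 0.07  ] [0.5956 0.1261 0.1098]
```

```bash
python3 - <<'E'
from h import *
import pickle
sc=pickle.load(open("scene0.pkl","rb")); si=pickle.load(open("side0.pkl","rb"))
S=np.load("siP.npy"); C=np.load("scP.npy")
# side-view faces: try yaw angles; histogram projection sharpness
for nm,P in(("si",S),("sc",C)):
    P=P[P[:,0]<.62]
    best=[]
    for a in np.radians(np.arange(-12,12.1,.5)):
        q=P[:,1]*np.cos(a)+P[:,0]*np.sin(a)
        h=np.histogram(q,np.arange(q.min()-.001,q.max()+.001,.001))[0]
        best.append(((h**2).sum(),np.degrees(a)))
    best.sort(); print(nm,best[-4:])
    a=np.radians(best[-1][1]); q=P[:,1]*np.cos(a)+P[:,0]*np.sin(a)
    h,e=np.histogram(q,30); print(np.c_[e[:-1],h].round(4).tolist())
# top of discs: highest points' x
for nm,P in(("si",S),("sc",C)):
    P=P[P[:,0]<.62]
    for lo,hi in((.07,.1),(.1,.14)):
        k=P[(P[:,1]>lo)&(P[:,1]<hi)&(P[:,2]>.1)]; print(nm,lo,len(k),k.mean(0) if len(k) else 0)
# purple
for nm,d in(("sc",sc),("si",si)):
    r=d["img"].astype(int); m=(r[...,2]>r[...,1]+50)&(r[...,0]>r[...,1]+30)
    n,l,st,cen=cv2.connectedComponentsWithStats(m.astype(np.uint8))
    for i in range(1,n):
        if st[i,4]>60:
            ys,xs=np.where(l==i);P=pts(d,np.c_[xs,ys]);print(nm,cen[i],st[i,4],np.percentile(P,[1,99],axis=0).round(3).tolist(), "base",P[P[:,2]<.03].mean(0))
# solid biscuit
E
```

```text
si [(np.int64(36874), np.float64(-1.5000000000000002)), (np.int64(37182), np.float64(-2.0)), (np.int64(37670), np.float64(-2.5)), (np.int64(37852), np.float64(-3.0000000000000004))]
[[0.0456, 16.0], [0.0473, 102.0], [0.0491, 156.0], [0.0508, 69.0], [0.0526, 17.0], [0.0544, 22.0], [0.0561, 18.0], [0.0579, 14.0], [0.0596, 8.0], [0.0614, 8.0], [0.0631, 0.0], [0.0649, 0.0], [0.0666, 0.0], [0.0684, 0.0], [0.0701, 0.0], [0.0719, 0.0], [0.0736, 0.0], [0.0754, 0.0], [0.0772, 0.0], [0.0789, 1.0], [0.0807, 10.0], [0.0824, 73.0], [0.0842, 113.0], [0.0859, 55.0], [0.0877, 17.0], [0.0894, 15.0], [0.0912, 14.0], [0.0929, 17.0], [0.0947, 9.0], [0.0964, 2.0]]
sc [(np.int64(61403), np.float64(-3.5)), (np.int64(64423), np.float64(-2.0)), (np.int64(66667), np.float64(-3.0000000000000004)), (np.int64(69787), np.float64(-2.5))]
[[0.0545, 23.0], [0.0561, 29.0], [0.0577, 32.0], [0.0593, 37.0], [0.0609, 34.0], [0.0624, 39.0], [0.064, 53.0], [0.0656, 217.0], [0.0672, 2.0], [0.0688, 0.0], [0.0704, 0.0], [0.072, 0.0], [0.0736, 0.0], [0.0752, 0.0], [0.0767, 0.0], [0.0783, 0.0], [0.0799, 0.0], [0.0815, 0.0], [0.
[... 307 characters left out ...]
0.1212 0.1061]
sc [262.6834 169.9463] 559 [[0.293, -0.354, 0.009], [0.425, -0.148, 0.079]] base [ 0.3419 -0.2851  0.0155]
sc [330.8696 180.8406] 69 [[0.366, -0.04, 0.093], [0.411, -0.023, 0.122]] base [nan nan nan]
sc [303.9136 210.5125] 1077 [[0.362, -0.156, 0.006], [0.447, -0.011, 0.048]] base [ 0.4077 -0.0836  0.015 ]
si [237.0846 273.4929] 1560 [[0.329, -0.233, 0.01], [0.443, -0.019, 0.121]] base [ 0.3983 -0.0939  0.0138]
si [256.9048 253.1905] 84 [[0.38, -0.247, 0.089], [0.44, -0.141, 0.221]] base [nan nan nan]
si [234.6488 365.1428] 2563 [[0.289, -0.359, 0.011], [0.376, -0.211, 0.12]] base [ 0.3339 -0.2878  0.014 ]<stdin>:27: RuntimeWarning: Mean of empty slice.
  ret = um.true_divide(
```

>>> {"fn": "apply_moves", "kwargs": {"targets": [0.06, 0, 0, -0.003, 0, 0, 0.144, 0.06, 0, 0, -0.003, 0, 0, 0.144, 0.06, 0, 0, -0.003, 0, 0, 0.144, 0.06, 0, 0, -0.003, 0, 0, 0.144, 0.06, 0, 0, -0.003, 0, 0, 0.144, 0.06, 0, 0, -0.003, 0, 0, 0.144, 0.06, 0, 0, -0.003, 0, 0, 0.144, 0.06, 0, 0, -0.003, 0, 0, 0.144, 0.06, 0, 0, 0, 0, 0, 0]}}

```text
t: 1.05
eef_pos: [0.2177, 0.5052, 0.2296]
tcp_rot: [[1.0, 0.012, 0.0], [0.012, -1.0, 0.0], [0.0, -0.0, -1.0]]
contact_force: [0.3, 0.3, 1.1]
gripper_width: 0.641
```

```bash
python3 - <<'E'
from h import *
s=observe();print(s["t"],s["eef_pos"],s["tcp_rot"],s["joint_positions"])
R=s["tcp_rot"]; print("to above handle", R.T@(np.array([.6765,-.016,.2])-s["eef_pos"]))
E
```

```text
1.05 [0.2177 0.5052 0.2296] [[ 0.9999  0.0122  0.0001]
 [ 0.0122 -0.9999  0.0002]
 [ 0.0001 -0.0002 -1.    ]] [60.7843  4.8052 76.0293 -0.0029 99.1534 60.0824]
to above handle [0.4524 0.5267 0.0296]
```

>>> {"fn": "apply_moves", "kwargs": {"targets": [0.06, 0.025, 0.029, 0.001, 0, 0, 0, 0.06, 0.025, 0.029, 0.001, 0, 0, 0, 0.06, 0.025, 0.029, 0.001, 0, 0, 0, 0.06, 0.025, 0.029, 0.001, 0, 0, 0, 0.06, 0.025, 0.029, 0.001, 0, 0, 0, 0.06, 0.025, 0.029, 0.001, 0, 0, 0, 0.06, 0.025, 0.029, 0.001, 0, 0, 0, 0.06, 0.025, 0.029, 0.001, 0, 0, 0, 0.06, 0.025, 0.029, 0.001, 0, 0, 0, 0.06, 0.025, 0.029, 0.001, 0, 0, 0, 0.06, 0.025, 0.029, 0.001, 0, 0, 0, 0.06, 0.025, 0.029, 0.001, 0, 0, 0, 0.06, 0.025, 0.029, 0.001, 0, 0, 0, 0.06, 0.025, 0.029, 0.001, 0, 0, 0, 0.06, 0.025, 0.029, 0.001, 0, 0, 0, 0.06, 0.025, 0.029, 0.001, 0, 0, 0, 0.06, 0.025, 0.029, 0.001, 0, 0, 0, 0.06, 0.025, 0.029, 0.001, 0, 0, 0, 0.06, 0, 0, 0, 0, 0, 0]}}

```text
t: 2.95
eef_pos: [0.6754, -0.0157, 0.2083]
tcp_rot: [[1.0, 0.01, -0.003], [0.01, -1.0, -0.001], [-0.003, 0.001, -1.0]]
contact_force: [0.9, 0.1, 0.1]
gripper_width: 0.638
```

```bash
python3 - <<'E'
from h import *
import pickle
s=observe();print(s["t"],s["eef_pos"],s["tcp_rot"],s["joint_positions"])
d=cam("wrist"); save(d,"w1.png",k=1.4); pickle.dump(d,open("w1.pkl","wb")); print(d["p"])
E
```

```text
2.95 [ 0.6754 -0.0157  0.2083] [[ 0.9999  0.0101 -0.003 ]
 [ 0.0101 -0.9999 -0.0012]
 [-0.003   0.0011 -1.    ]] [ -6.0926  21.4928  58.3967  -0.0862 100.2724  -6.6883]
[0.6768 0.0696 0.3873]
```

View pics/w1.png

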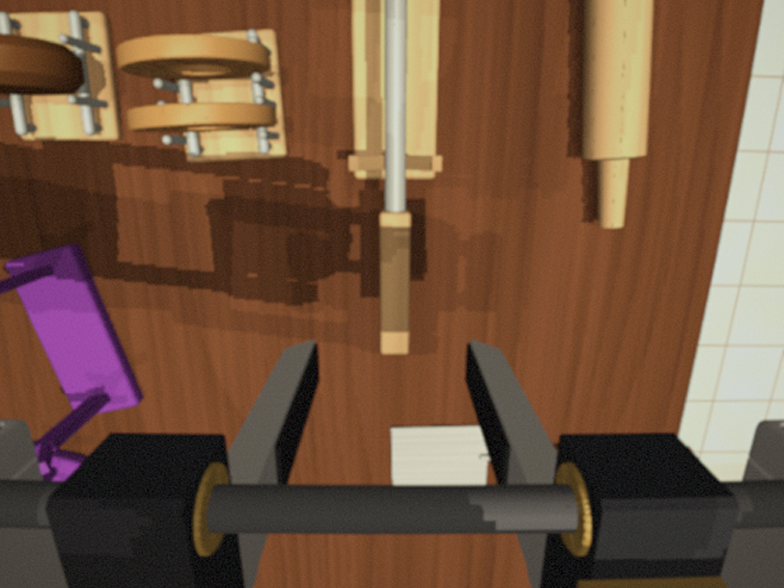

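The wrist picture shows the handle from (396,213) to (395,352), the fork at (395,163), and bread tops at y rows 115 (a) and 55 (b), in 1.4x pixels. Now I'll measure these.

```bash
python3 - <<'E'
from h import *
import pickle
d=pickle.load(open("w1.pkl","rb"))
f=lambda x,y:(x/1.4,y/1.4)
print("handle front,rear,mid",onplane(d,[f(396,213),f(395,352),f(395.5,283)],.109))
print("rod @top,collar",onplane(d,[f(396,5),f(396,190)],.1))
print("fork ends",onplane(d,[f(350,163),f(441,163)],.118))
print("stand base",onplane(d,[f(354,178),f(436,178),f(351,20),f(437,20)],.014))
print("a extremes z64",onplane(d,[f(128,118),f(277,112)],.064),"b",onplane(d,[f(116,62),f(270,60)],.064))
E
```

```text
handle front,rear,mid [[ 0.6791  0.0325  0.109 ]
 [ 0.6798 -0.055   0.109 ]
 [ 0.6794 -0.0097  0.109 ]]
rod @top,collar [[0.6776 0.1433 0.1   ]
 [0.679  0.0449 0.1   ]]
fork ends [[0.6536 0.0607 0.118 ]
 [0.7032 0.0613 0.118 ]]
stand base [[0.6475 0.0461 0.014 ]
 [0.71   0.0469 0.014 ]
 [0.6463 0.1554 0.014 ]
 [0.7068 0.1561 0.014 ]]
a extremes z64 [[0.5052 0.0865 0.064 ]
 [0.6026 0.0902 0.064 ]] b [[0.5018 0.1202 0.064 ]
 [0.5997 0.121  0.064 ]]
```

>>> {"fn": "apply_moves", "kwargs": {"targets": [0.06, 0.0025, -0.004, 0.02, 0, 0, 0, 0.06, 0, 0, 0.02, 0, 0, 0, 0.06, 0, 0, 0.02, 0, 0, 0, 0.06, 0, 0, 0.02, 0, 0, 0, 0.06, 0, 0, 0.015, 0, 0, 0, 0.06, 0, 0, 0.01, 0, 0, 0, 0.06, 0, 0, 0.01, 0, 0, 0, 0.06, 0, 0, 0.006, 0, 0, 0, 0.06, 0, 0, 0.004, 0, 0, 0, 0.06, 0, 0, 0, 0, 0, 0, 0.06, 0, 0, 0, 0, 0, 0]}}

```text
t: 4.1
eef_pos: [0.6767, -0.0075, 0.0871]
tcp_rot: [[1.0, 0.012, 0.001], [0.012, -1.0, 0.0], [0.001, 0.0, -1.0]]
contact_force: [1.1, -0.5, -0.0]
gripper_width: 0.643
```

```bash
python3 - <<'E'
from h import *
s=observe();print(s["t"],s["eef_pos"],s["tcp_rot"])
d=cam("wrist"); save(d,"w2.png",k=1.4)
E
```

```text
4.1 [ 0.6767 -0.0075  0.0871] [[ 0.9999  0.012   0.0011]
 [ 0.012  -0.9999  0.    ]
 [ 0.0011  0.     -1.    ]]
```

View pics/w2.png

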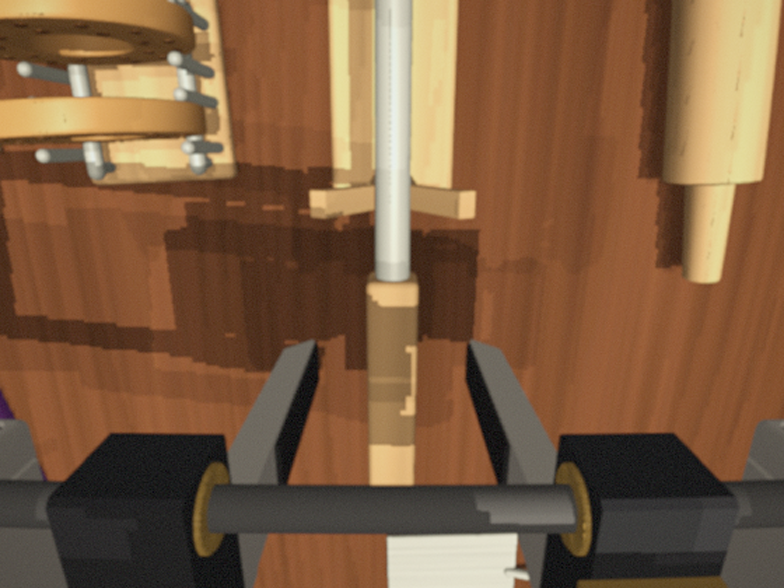

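The handle at (392,380) is centred between the fingers. I'll make a small correction, then close.

>>> {"fn": "apply_moves", "kwargs": {"targets": [0.06, 0, 0.004, 0.006, 0, 0, 0, 0.06, 0, 0, 0, 0, 0, 0, 0.03, 0, 0, 0, 0, 0, 0, 0.01, 0, 0, 0, 0, 0, 0, 0.01, 0, 0, 0, 0, 0, 0, 0.01, 0, 0, 0, 0, 0, 0, 0.01, 0, 0, 0, 0, 0, 0, 0.01, 0, 0, 0, 0, 0, 0, 0.01, 0, 0, 0, 0, 0, 0, 0.01, 0, 0, 0, 0, 0, 0, 0.01, 0, 0, 0, 0, 0, 0], "newtons": 45}}

```text
t: 5.25
eef_pos: [0.6766, -0.0113, 0.0806]
tcp_rot: [[1.0, 0.012, 0.001], [0.012, -1.0, 0.0], [0.001, -0.0, -1.0]]
contact_force: [1.4, -1.4, 0.4]
gripper_width: 0.188
```

```bash
python3 - <<'E'
from h import *
s=observe();print(s["t"],s["eef_pos"],s["tcp_rot"],s["contact_force"],s["gripper_width"]*.094)
d=cam("wrist"); save(d,"w3.png",k=1.4)
E
```

```text
5.25 [ 0.6766 -0.0113  0.0806] [[ 0.9999  0.012   0.0005]
 [ 0.012  -0.9999  0.0002]
 [ 0.0005 -0.0002 -1.    ]] [ 1.4152 -1.4338  0.4064] 0.017689676277513774
```

View pics/w3.png

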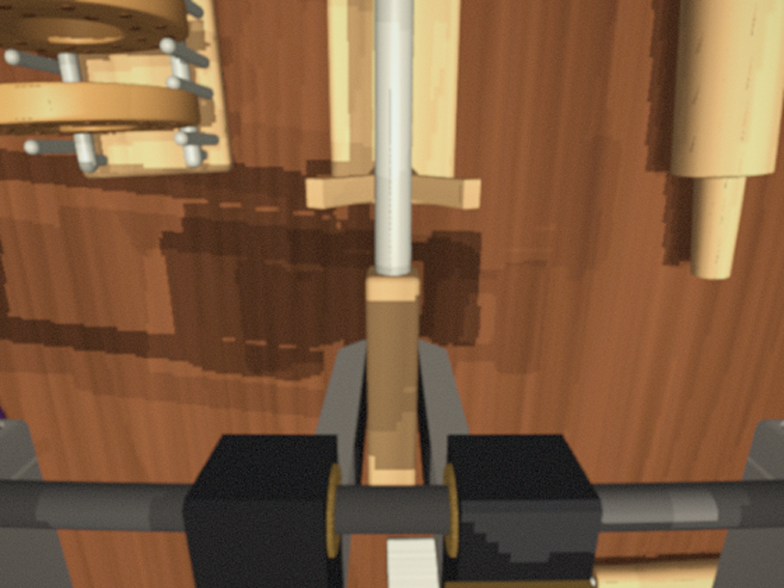

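The handle is held (17.7 mm opening). I'll lift, then move to in front of the breads.

>>> {"fn": "apply_moves", "kwargs": {"targets": [0.01, 0, 0, -0.005, 0, 0, 0, 0.01, 0, 0, -0.01, 0, 0, 0, 0.01, 0, 0, -0.015, 0, 0, 0, 0.01, 0, 0, -0.015, 0, 0, 0, 0.01, 0, 0, -0.015, 0, 0, 0, 0.01, 0, 0, -0.015, 0, 0, 0, 0.01, 0, 0, -0.015, 0, 0, 0, 0.01, 0, 0, -0.01, 0, 0, 0, 0.01, 0, 0.016, 0, 0, 0, 0, 0.01, -0.011, 0.016, 0, 0, 0, -0.005, 0.01, -0.011, 0.016, 0, 0, 0, -0.005, 0.01, -0.011, 0.016, 0, 0, 0, -0.005, 0.01, -0.011, 0.016, 0, 0, 0, -0.005, 0.01, -0.011, 0.016, 0, 0, 0, -0.005, 0.01, -0.011, 0.016, 0, 0, 0, -0.005, 0.01, -0.011, 0.016, 0, 0, 0, -0.005, 0.01, -0.011, 0.016, 0, 0, 0, 0, 0.01, -0.011, 0.016, 0, 0, 0, 0, 0.01, -0.011, 0, 0, 0, 0, 0]}}

```text
t: 7.2
eef_pos: [0.5698, -0.1776, 0.1792]
tcp_rot: [[0.999, 0.044, -0.002], [0.044, -0.999, -0.0], [-0.002, 0.0, -1.0]]
contact_force: [-0.3, -0.4, -0.6]
gripper_width: 0.189
```

```bash
python3 - <<'E'
from h import *
import pickle
s=observe();print(s["t"],s["eef_pos"],s["tcp_rot"],s["contact_force"],s["gripper_width"]*.094)
d=cam("wrist"); save(d,"w4.png",k=1.4); pickle.dump(d,open("w4.pkl","wb"))
d=cam("side"); save(d,"s4.png",k=1.4); pickle.dump(d,open("s4.pkl","wb"))
E
```

```text
7.2 [ 0.5698 -0.1776  0.1792] [[ 0.999   0.0437 -0.0021]
 [ 0.0437 -0.999  -0.0003]
 [-0.0021  0.0002 -1.    ]] [-0.2555 -0.353  -0.5891] 0.017797453447287406
```

View pics/w4.png

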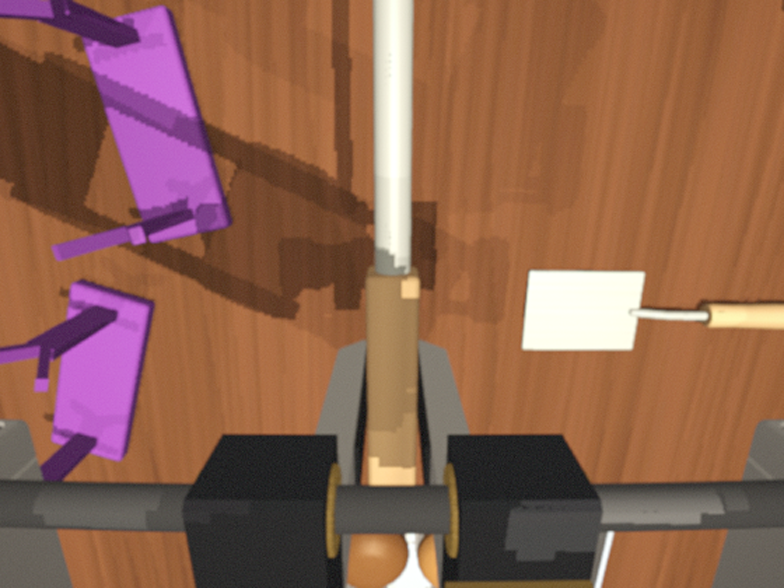

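View pics/s4.png

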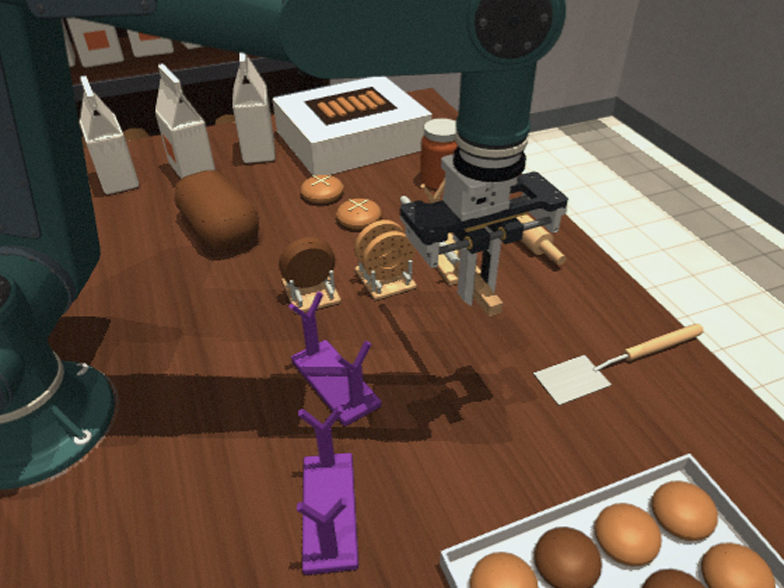

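>>> {"fn": "apply_moves", "kwargs": {"targets": [0.01, -0.004, 0, 0.01, 0, 0, 0, 0.01, 0, 0, 0.015, 0, 0, 0, 0.01, 0, 0, 0.018, 0, 0, 0, 0.01, 0, 0, 0.018, 0, 0, 0, 0.01, 0, 0, 0.018, 0, 0, 0, 0.01, 0, 0, 0.018, 0, 0, 0, 0.01, 0, 0, 0.015, 0, 0, 0, 0.01, 0, 0, 0.012, 0, 0, 0, 0.01, 0, 0, 0.006, 0, 0, 0, 0.01, 0, 0, 0, 0, 0, 0, 0.01, 0, 0, 0, 0, 0, 0]}}

```text
t: 8.4
eef_pos: [0.5677, -0.1753, 0.0511]
tcp_rot: [[0.999, 0.047, 0.001], [0.047, -0.999, -0.0], [0.001, 0.0, -1.0]]
contact_force: [0.4, 0.5, -0.6]
gripper_width: 0.188
```

```bash
python3 - <<'E'
from h import *
import pickle
s=observe();print(s["t"],s["eef_pos"],s["tcp_rot"],s["contact_force"],s["gripper_width"]*.094)
d=cam("scene"); save(d,"c5.png",(230,130,400,310),3.3); pickle.dump(d,open("c5.pkl","wb"))
d=cam("side"); save(d,"s5.png",(220,130,390,260),4); pickle.dump(d,open("s5.pkl","wb"))
E
```

```text
8.4 [ 0.5677 -0.1753  0.0511] [[ 0.9989  0.047   0.0012]
 [ 0.047  -0.9989 -0.0004]
 [ 0.0012  0.0004 -1.    ]] [ 0.4396  0.4923 -0.5843] 0.017703933502649545
```

View pics/c5.png

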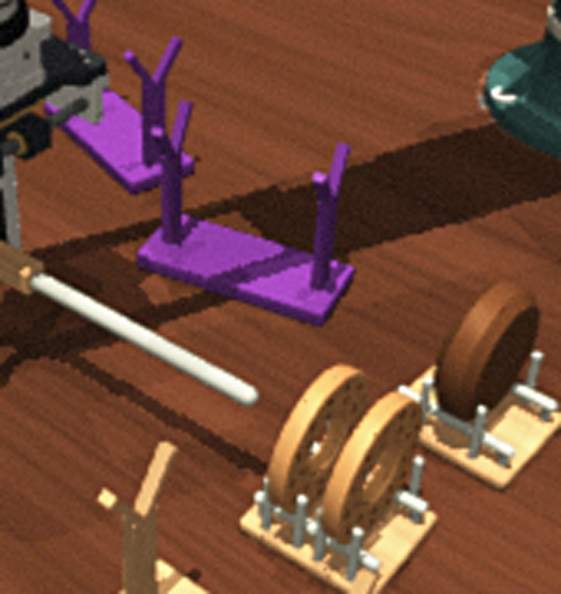

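View pics/s5.png

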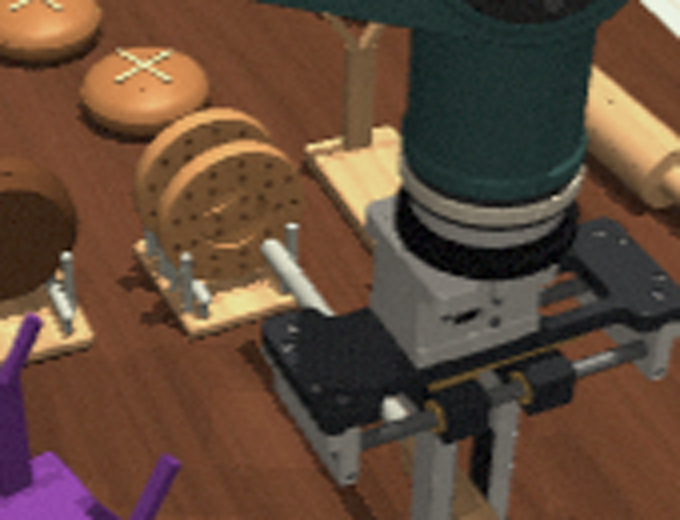

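```bash
python3 - <<'E'
from h import *
import pickle
c=pickle.load(open("c5.pkl","rb")); s=pickle.load(open("s5.pkl","rb"))
C=lambda x,y:(230+x/3.3-.5,130+y/3.3-.5); S=lambda x,y:(220+x/4-.5,130+y/4-.5)
print("tip sc/si at z .0699",onplane(c,[C(247,394),C(40,285)],.0699),onplane(s,[S(273,248),S(325,303)],.0699))
# hole centre pixel of a: predicted points projected
def proj(d,P):
    q=(np.array(P)-d["p"])@d["R"]; q=q*[1,-1,-1]
    return cv2.projectPoints(q.reshape(-1,1,3),np.zeros(3),np.zeros(3),d["K"],np.array(d["dist_coeffs"],float))[0].reshape(-1,2)
th=np.linspace(0,2*np.pi,24)
for nm,d,off,k in(("c",c,(230,130),3.3),("s",s,(220,130),4)):
    x0,y0=off; w,h=(170,180) if nm=="c" else (170,130)
    im=cv2.resize(d["img"][y0:y0+h,x0:x0+w,::-1],None,fx=k,fy=k,interpolation=cv2.INTER_CUBIC)
    n=np.array([-.047,.999,0]);e=np.array([.999,.047,0])
    for cy,sgn in((.084,-1),(.120,1)):
        ctr=np.array([.553-.047*(cy-.102),cy,.064])+n*.006*(sgn)
        for r in(.02,.045):
            P=ctr+r*(np.cos(th)[:,None]*e+np.sin(th)[:,None]*[0,0,1])
            q=((proj(d,P)-off+.5)*k).astype(int)
            for a in q: cv2.circle(im,tuple(int(v) for v in a),2,(255,0,0) if sgn<0 else (0,255,0),-1)
    g=np.array([.5677,-.1753,.0640]); r=np.array([-.047,.999,0])
    q=((proj(d,[g+r*t for t in(.22,.24,.26,.28,.3)])-off+.5)*k).astype(int)
    for a in q: cv2.circle(im,tuple(int(v) for v in a),3,(0,0,255),-1)
    cv2.imwrite(f"pics/o_{nm}.png",im)
E
```

```text
tip sc/si at z .0699 [[ 0.5555  0.0337  0.0699]
 [ 0.5658 -0.1294  0.0699]] [[ 0.5602  0.0374  0.0699]
 [ 0.5682 -0.0164  0.0699]]
```

View pics/o_c.png

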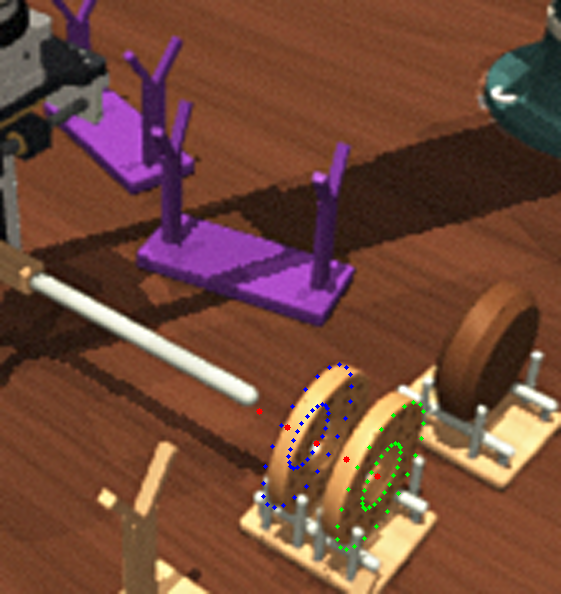

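View pics/o_s.png

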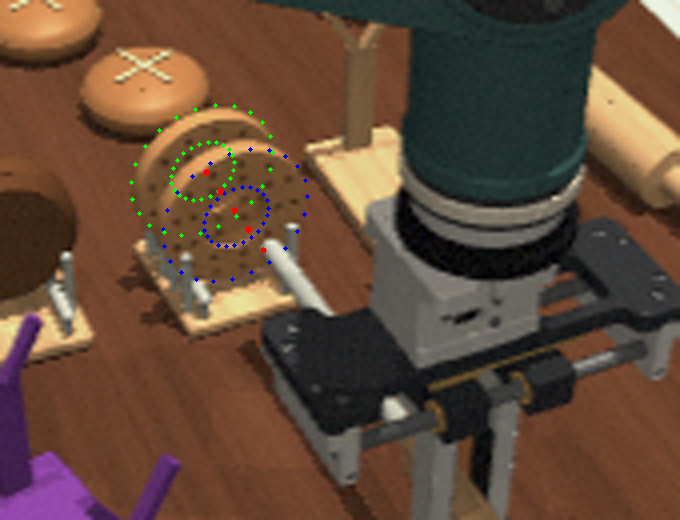

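The overlays fit both breads within about 3 mm, and the rod's line (red dots) passes through both holes: a at (316,442) and b at (377,477) in the scene crop. I'll lower 6 mm and thread.

>>> {"fn": "apply_moves", "kwargs": {"targets": [0.01, 0, 0, 0.006, 0, 0, 0, 0.01, 0, -0.004, 0, 0, 0, 0, 0.01, 0, -0.008, 0, 0, 0, 0, 0.01, 0, -0.01, 0, 0, 0, 0, 0.01, 0, -0.01, 0, 0, 0, 0, 0.01, 0, -0.01, 0, 0, 0, 0, 0.01, 0, -0.01, 0, 0, 0, 0, 0.01, 0, -0.008, 0, 0, 0, 0, 0.01, 0, 0, 0, 0, 0, 0, 0.01, 0, 0, 0, 0, 0, 0]}}

```text
t: 9.5
eef_pos: [0.5644, -0.1151, 0.0445]
tcp_rot: [[0.999, 0.048, 0.0], [0.048, -0.999, -0.0], [0.0, 0.0, -1.0]]
contact_force: [0.8, -0.4, -0.1]
gripper_width: 0.185
```

```bash
python3 - <<'E'
from h import *
s=observe();print(s["t"],s["eef_pos"],s["tcp_rot"],s["contact_force"],s["gripper_width"]*.094)
d=cam("scene"); save(d,"c6.png",(230,150,400,310),3.4)
E
```

```text
9.5 [ 0.5644 -0.1151  0.0445] [[ 0.9989  0.0475  0.0002]
 [ 0.0475 -0.9989 -0.0003]
 [ 0.0002  0.0003 -1.    ]] [ 0.7557 -0.3673 -0.149 ] 0.01743067201016199
```

View pics/c6.png

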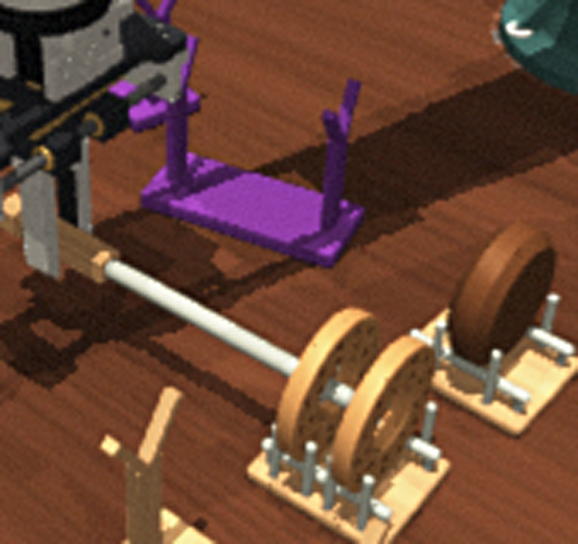

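The tip has passed through a at (340,392) and is nearing b, with no contact force. I'll continue.

>>> {"fn": "apply_moves", "kwargs": {"targets": [0.01, 0, -0.005, 0, 0, 0, 0, 0.01, 0, -0.01, 0, 0, 0, 0, 0.01, 0, -0.01, 0, 0, 0, 0, 0.01, 0, -0.01, 0, 0, 0, 0, 0.01, 0, -0.01, 0, 0, 0, 0, 0.01, 0, -0.01, 0, 0, 0, 0, 0.01, 0, -0.01, 0, 0, 0, 0, 0.01, 0, -0.01, 0, 0, 0, 0, 0.01, 0, -0.01, 0, 0, 0, 0, 0.01, 0, -0.004, 0, 0, 0, 0, 0.01, 0, 0, 0, 0, 0, 0, 0.01, 0, 0, 0, 0, 0, 0]}}

```text
t: 10.75
eef_pos: [0.5602, -0.0264, 0.0445]
tcp_rot: [[0.999, 0.047, 0.0], [0.047, -0.999, -0.0], [0.0, 0.0, -1.0]]
contact_force: [0.7, 0.6, -1.1]
gripper_width: 0.188
```

```bash
python3 - <<'E'
from h import *
s=observe();print(s["t"],s["eef_pos"],s["tcp_rot"],s["contact_force"],s["gripper_width"]*.094)
d=cam("scene"); save(d,"c7.png",(230,150,400,310),3.4)
E
```

```text
10.75 [ 0.5602 -0.0264  0.0445] [[ 0.9989  0.0471  0.0001]
 [ 0.0471 -0.9989 -0.0003]
 [ 0.0001  0.0003 -1.    ]] [ 0.6569  0.6326 -1.0604] 0.017659898973914727
```

View pics/c7.png

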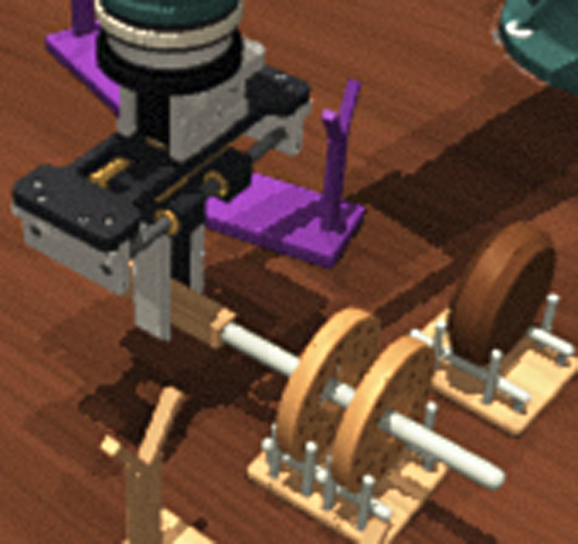

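Both are threaded, with the tip showing at (490,472) beyond b. Now a gentle straight lift.

>>> {"fn": "apply_moves", "kwargs": {"targets": [0.01, 0, 0, -0.003, 0, 0, 0, 0.01, 0, 0, -0.004, 0, 0, 0, 0.01, 0, 0, -0.004, 0, 0, 0, 0.01, 0, 0, -0.004, 0, 0, 0, 0.01, 0, 0, -0.004, 0, 0, 0, 0.01, 0, 0, -0.006, 0, 0, 0, 0.01, 0, 0, -0.008, 0, 0, 0, 0.01, 0, 0, -0.008, 0, 0, 0, 0.01, 0, 0, -0.01, 0, 0, 0, 0.01, 0, 0, -0.01, 0, 0, 0, 0.01, 0, 0, -0.012, 0, 0, 0, 0.01, 0, 0, -0.012, 0, 0, 0, 0.01, 0, 0, -0.012, 0, 0, 0, 0.01, 0, 0, -0.012, 0, 0, 0, 0.01, 0, 0, -0.012, 0, 0, 0, 0.01, 0, 0, -0.012, 0, 0, 0, 0.01, 0, 0, -0.01, 0, 0, 0, 0.01, 0, 0, -0.008, 0, 0, 0, 0.01, 0, 0, -0.004, 0, 0, 0, 0.01, 0, 0, 0, 0, 0, 0], "newtons": 50}}

```text
t: 12.8
eef_pos: [0.5604, -0.0263, 0.2001]
tcp_rot: [[0.999, 0.047, 0.001], [0.047, -0.999, -0.0], [0.001, 0.0, -1.0]]
contact_force: [0.8, -0.3, -0.7]
gripper_width: 0.189
```

```bash
python3 - <<'E'
from h import *
import pickle
s=observe();print(s["t"],s["eef_pos"],s["tcp_rot"],s["contact_force"],s["gripper_width"]*.094)
d=cam("scene"); save(d,"c8.png",(200,90,400,350),2.2); pickle.dump(d,open("c8.pkl","wb"))
d=cam("wrist"); save(d,"w8.png",k=1.2); pickle.dump(d,open("w8.pkl","wb"))
E
```

```text
12.8 [ 0.5604 -0.0263  0.2001] [[ 0.9989  0.047   0.0011]
 [ 0.047  -0.9989 -0.0001]
 [ 0.0011  0.0002 -1.    ]] [ 0.8215 -0.2852 -0.7456] 0.017777672677105186
```

View pics/c8.png

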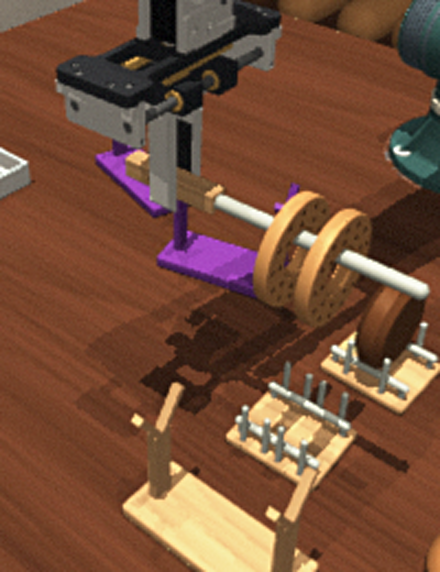

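View pics/w8.png

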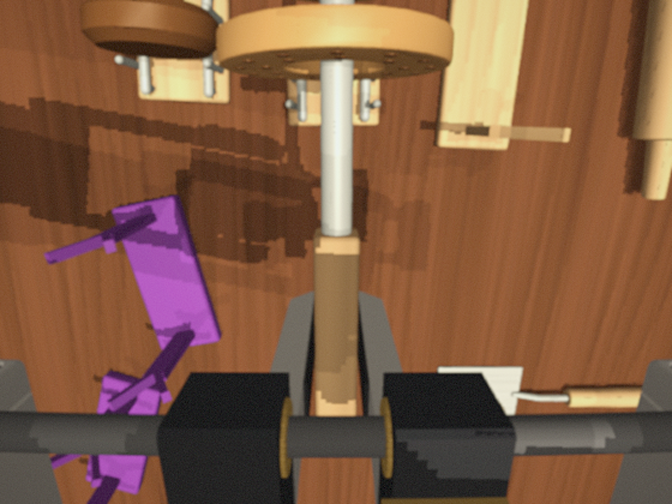

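```bash
python3 - <<'E'
from h import *
import pickle
d=pickle.load(open("c8.pkl","rb"))
C=lambda x,y:(int(200+x/2.2),int(90+y/2.2))
g=np.array([.5604,-.0263,.2189]); r=np.array([-.047,.9989,0])
for n,p in(("collar",(222,205)),("rod mid a",(265,228)),("rod",(355,263)),("rodtip",(415,288)),("a top",(305,198)),("b top",(355,215))):
    u,v=C(*p)
    P=pts(d,[(u+i,v+j) for i in(-1,0,1) for j in(-1,0,1)]); P=np.median(P,0)
    print(n,P,"along",(P-g)@r-.13,"dz",P[2]-g[2])
E
```

```text
collar [0.5639 0.0226 0.2224] along -0.08134262492753694 dz 0.0035095945668572603
rod mid a [0.5623 0.064  0.2213] along -0.039910289248457825 dz 0.002423368649363572
rod [0.5571 0.1381 0.2235] along 0.03433287005104779 dz 0.004553925729048086
rodtip [0.5549 0.1827 0.225 ] along 0.07902617038237181 dz 0.006055676606115307
a top [0.5502 0.0874 0.2506] along -0.015971646717214627 dz 0.03166869504469469
b top [0.5395 0.1239 0.2489] along 0.02099593503678107 dz 0.030025477601021117
```

The rod is level and the breads sit near rod y −16 and +21 mm. Now I'll move over the stand.

>>> {"fn": "apply_moves", "kwargs": {"targets": [0.01, 0.003, 0, 0, 0, 0, 0, 0.01, 0.006, -0.001, 0, 0, 0, 0.003, 0.01, 0.009, -0.001, 0, 0, 0, 0.004, 0.01, 0.01, -0.001, 0, 0, 0, 0.004, 0.01, 0.01, -0.001, 0, 0, 0, 0.004, 0.01, 0.01, -0.001, 0, 0, 0, 0.004, 0.01, 0.01, -0.001, 0, 0, 0, 0.004, 0.01, 0.01, -0.001, 0, 0, 0, 0.004, 0.01, 0.01, -0.001, 0, 0, 0, 0.004, 0.01, 0.01, -0.001, 0, 0, 0, 0.004, 0.01, 0.01, -0.001, 0, 0, 0, 0, 0.01, 0.009, -0.001, 0, 0, 0, 0, 0.01, 0.006, 0, 0, 0, 0, 0, 0.01, 0.003, 0, 0, 0, 0, 0, 0.01, 0, 0, 0, 0, 0, 0, 0.01, 0, 0, 0, 0, 0, 0]}}

```text
t: 14.5
eef_pos: [0.6756, -0.0122, 0.1995]
tcp_rot: [[1.0, 0.012, -0.0], [0.012, -1.0, 0.0], [-0.0, -0.0, -1.0]]
contact_force: [0.7, 0.1, -1.9]
gripper_width: 0.188
```

```bash
python3 - <<'E'
from h import *
import pickle
s=observe();print(s["t"],s["eef_pos"],s["tcp_rot"],s["contact_force"],s["gripper_width"]*.094)
d=cam("scene"); save(d,"c9.png",(190,120,400,380),2.2); pickle.dump(d,open("c9.pkl","wb"))
d=cam("wrist"); save(d,"w9.png",k=1.4); pickle.dump(d,open("w9.pkl","wb"))
E
```

```text
14.5 [ 0.6756 -0.0122  0.1995] [[ 0.9999  0.0119 -0.0002]
 [ 0.0119 -0.9999  0.    ]
 [-0.0002 -0.     -1.    ]] [ 0.686   0.1356 -1.9309] 0.01764577490736945
```

View pics/c9.png

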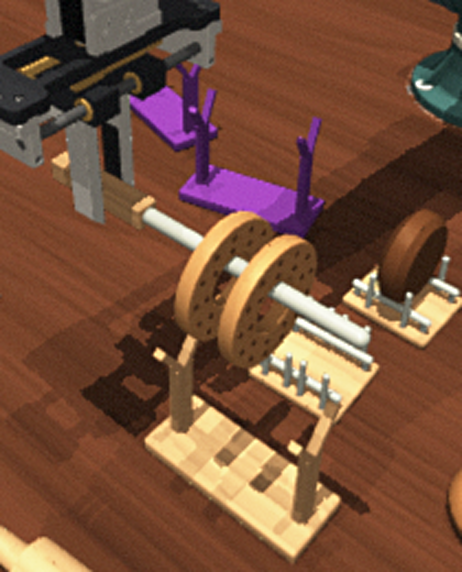

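View pics/w9.png

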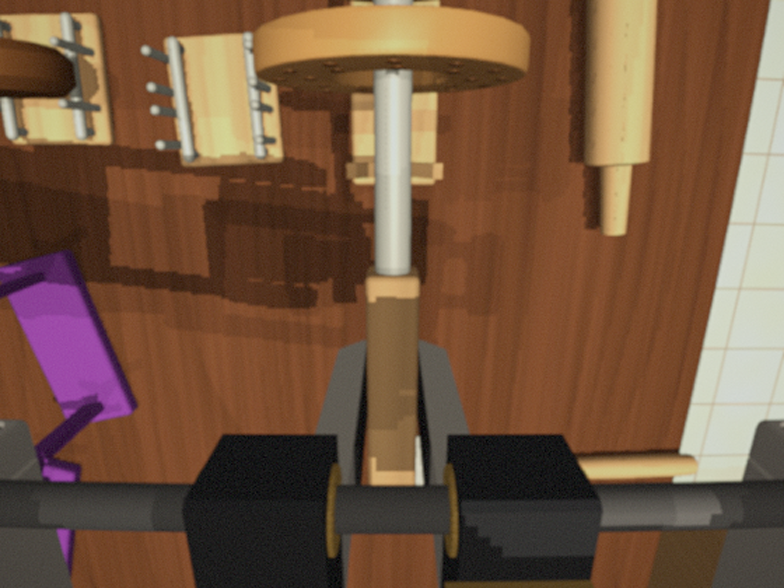

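The rod is aligned over both forks, with the near fork at (394,170) centred under the rod and the breads clear of it. Lowering.

>>> {"fn": "apply_moves", "kwargs": {"targets": [0.01, 0.001, -0.001, 0.005, 0, 0, 0, 0.01, 0, 0, 0.01, 0, 0, 0, 0.01, 0, 0, 0.01, 0, 0, 0, 0.01, 0, 0, 0.01, 0, 0, 0, 0.01, 0, 0, 0.01, 0, 0, 0, 0.01, 0, 0, 0.01, 0, 0, 0, 0.01, 0, 0, 0.01, 0, 0, 0, 0.01, 0, 0, 0.01, 0, 0, 0, 0.01, 0, 0, 0.01, 0, 0, 0, 0.01, 0, 0, 0.008, 0, 0, 0, 0.01, 0, 0, 0.007, 0, 0, 0, 0.01, 0, 0, 0.006, 0, 0, 0, 0.01, 0, 0, 0.004, 0, 0, 0, 0.01, 0, 0, 0.004, 0, 0, 0, 0.01, 0, 0, 0.002, 0, 0, 0, 0.01, 0, 0, 0.001, 0, 0, 0, 0.01, 0, 0, 0, 0, 0, 0, 0.01, 0, 0, 0, 0, 0, 0]}}

```text
t: 16.4
eef_pos: [0.677, -0.0112, 0.0828]
tcp_rot: [[1.0, 0.012, 0.001], [0.012, -1.0, 0.0], [0.001, -0.0, -1.0]]
contact_force: [0.1, -0.5, -0.9]
gripper_width: 0.189
```

```bash
python3 - <<'E'
from h import *
import pickle
s=observe();print(s["t"],s["eef_pos"],s["tcp_rot"],s["contact_force"],s["gripper_width"]*.094)
d=cam("scene"); save(d,"c10.png",(210,170,390,380),2.8); pickle.dump(d,open("c10.pkl","wb"))
d=cam("wrist"); save(d,"w10.png",k=1.4)
E
```

```text
16.4 [ 0.677  -0.0112  0.0828] [[ 0.9999  0.012   0.0007]
 [ 0.012  -0.9999  0.    ]
 [ 0.0007 -0.     -1.    ]] [ 0.0638 -0.5453 -0.8743] 0.017719482224438383
```

View pics/c10.png

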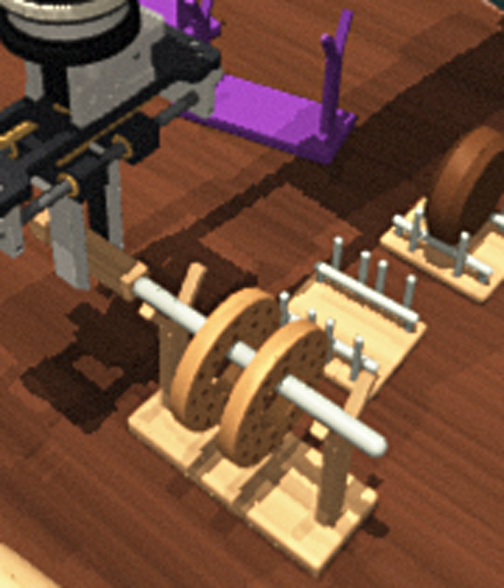

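View pics/w10.png

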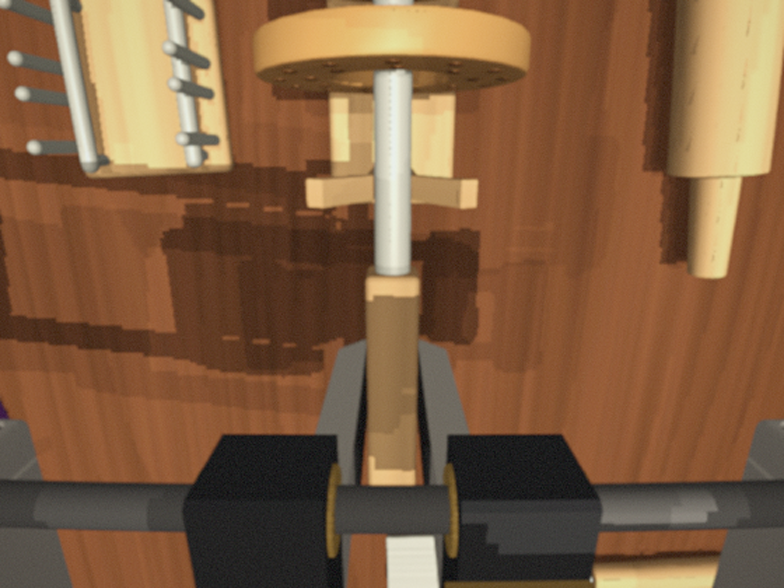

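The breads hang between the forks. I'll seat the last 2 mm, then release.

>>> {"fn": "apply_moves", "kwargs": {"targets": [0.01, 0, 0, 0.001, 0, 0, 0, 0.01, 0, 0, 0.001, 0, 0, 0, 0.01, 0, 0, 0, 0, 0, 0, 0.01, 0, 0, 0, 0, 0, 0]}}

```text
t: 16.9
eef_pos: [0.6768, -0.0112, 0.0807]
tcp_rot: [[1.0, 0.012, 0.0], [0.012, -1.0, 0.0], [0.0, -0.0, -1.0]]
contact_force: [-0.3, -0.3, -0.2]
gripper_width: 0.185
```

>>> {"fn": "apply_moves", "kwargs": {"targets": [0.02, 0, 0, 0, 0, 0, 0, 0.024, 0, 0, 0, 0, 0, 0, 0.03, 0, 0, 0, 0, 0, 0, 0.04, 0, 0, 0, 0, 0, 0, 0.05, 0, 0, 0, 0, 0, 0, 0.06, 0, 0, 0, 0, 0, 0, 0.06, 0, 0, 0, 0, 0, 0, 0.06, 0, 0, 0, 0, 0, 0]}}

```text
t: 17.7
eef_pos: [0.6768, -0.0112, 0.0804]
tcp_rot: [[1.0, 0.012, 0.0], [0.012, -1.0, 0.0], [0.0, -0.0, -1.0]]
contact_force: [0.4, 0.6, -0.2]
gripper_width: 0.634
```

```bash
python3 - <<'E'
from h import *
s=observe();print(s["t"],s["eef_pos"],s["contact_force"],s["gripper_width"]*.094)
d=cam("wrist"); save(d,"w11.png",k=1.4)
d=cam("scene"); save(d,"c11.png",(210,170,390,380),2.8)
E
```

```text
17.7 [ 0.6768 -0.0112  0.0804] [ 0.3944  0.6279 -0.1556] 0.059613312001960975
```

View pics/w11.png

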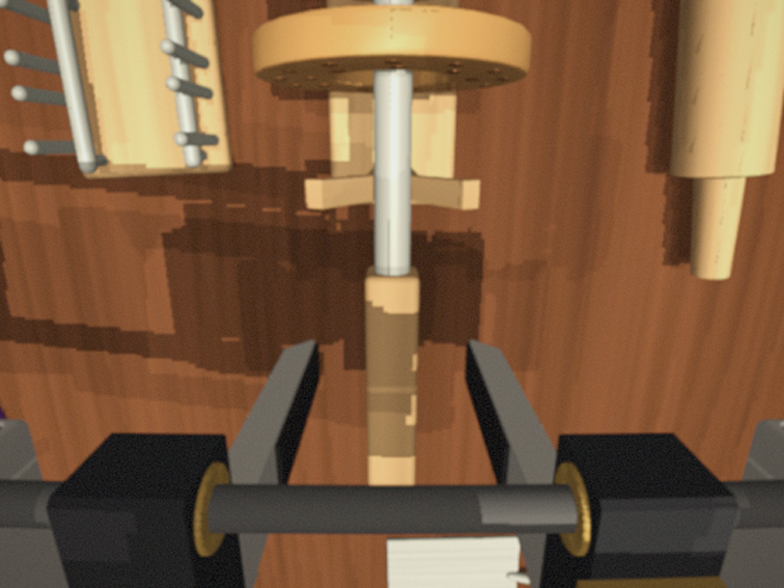

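View pics/c11.png

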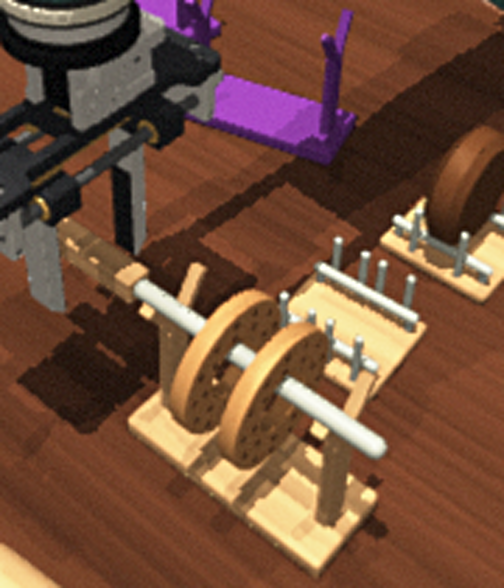

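The rod stays seated in both forks, with the fingers free at (310,345) and (475,345). Retreating upward.

>>> {"fn": "apply_moves", "kwargs": {"targets": [0.06, 0, 0, -0.01, 0, 0, 0, 0.06, 0, 0, -0.02, 0, 0, 0, 0.06, 0, 0, -0.02, 0, 0, 0, 0.06, 0, 0, -0.02, 0, 0, 0, 0.06, 0, 0, -0.02, 0, 0, 0, 0.06, 0, 0, -0.02, 0, 0, 0, 0.06, 0, 0, -0.02, 0, 0, 0, 0.06, -0.01, 0.02, -0.01, 0, 0, 0, 0.06, -0.01, 0.02, 0, 0, 0, 0, 0.06, -0.01, 0.02, 0, 0, 0, 0, 0.06, 0, 0, 0, 0, 0, 0, 0.06, 0, 0, 0, 0, 0, 0]}}

```text
t: 19.0
eef_pos: [0.6477, -0.0714, 0.2212]
tcp_rot: [[1.0, 0.011, 0.001], [0.011, -1.0, 0.001], [0.001, -0.001, -1.0]]
contact_force: [0.3, 0.9, -0.4]
gripper_width: 0.64
```

```bash
python3 - <<'E'
from h import *
s=observe();print(s["t"],s["eef_pos"],s["contact_force"])
d=cam("scene"); save(d,"c12.png",k=1.4)
def P(*a): return np.median(pts(d,[(int(210+a[0]/2.8)+i,int(170+a[1]/2.8)+j) for i in(-1,0,1) for j in(-1,0,1)]),0)
for n,p in(("collar",(150,293)),("mid",(240,352)),("tip",(365,435)),("a top",(255,295)),("b top",(308,325))): print(n,P(*p))
d=cam("side"); save(d,"s12.png",k=1.4)
E
```

```text
19.0 [ 0.6477 -0.0714  0.2212] [ 0.343   0.8674 -0.413 ]
collar [0.6783 0.0421 0.1071]
mid [0.6773 0.1104 0.107 ]
tip [0.6756 0.1942 0.1069]
a top [0.652  0.101  0.1258]
b top [0.6485 0.1364 0.1238]
```

View pics/c12.png

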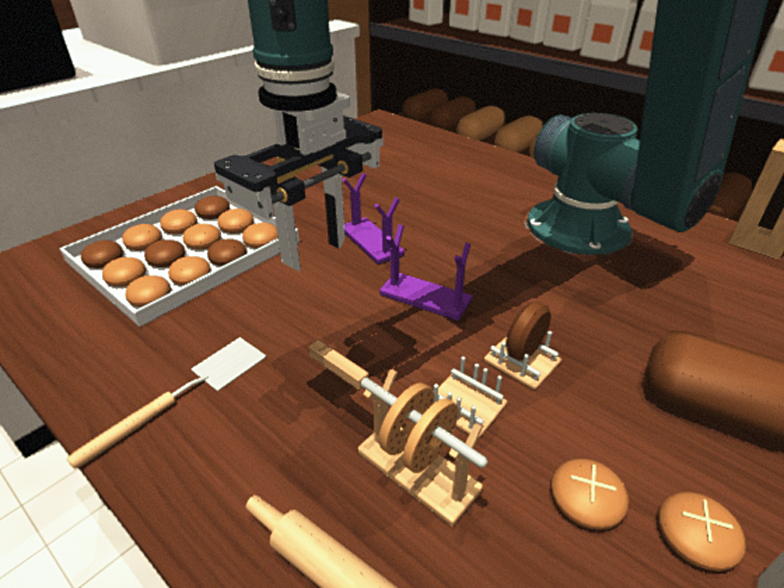

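View pics/s12.png

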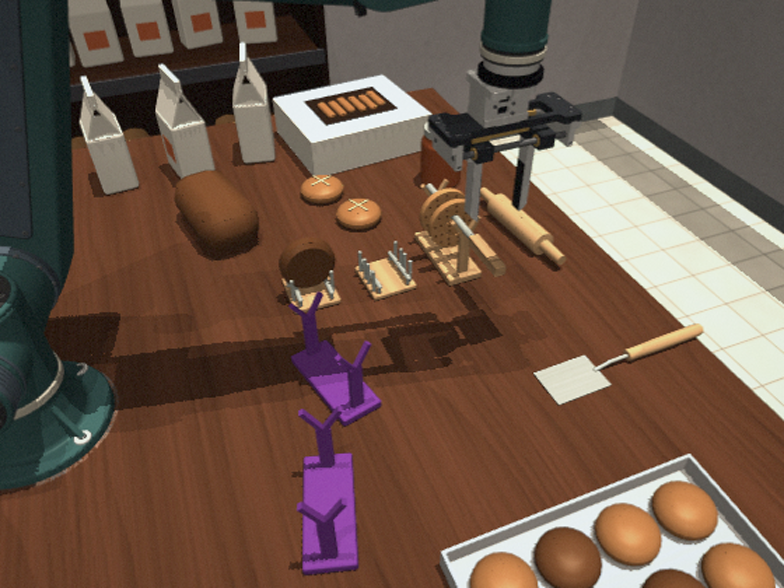

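The final pictures show the rod level in both forks, with its tube top at 107 mm all along. Both breads hang between the posts at scene (418,425), the rack is empty, and the solid biscuit and the purple stands are untouched. Handing in.

```bash
python3 -c "
from bench import *
print(job_done())"
```

```text
the job is handed in; nothing more can be done
None
```

I took the rod by its handle, threaded it through both holed crispbreads, and lifted the two off together. I then hung the rod back in both forks of the wooden stand and handed the job in at about 19 s, with the gripper clear.

- **Rod:** the last check showed it level. Its upper surface measured 107 mm along the whole length, where 106 mm means seated.
- **Breads:** both hang about mid-rod, roughly 25 mm or more from each fork by the scene camera's depth.
- **Bystanders:** the solid biscuit and the purple stands look unmoved.
- **Forces:** every reading stayed within about 2 N.
- **Disagreements:** the cameras differed by up to about 5 mm on the rod's and breads' positions. That was within the ±14 mm of play in the holes. No check failed.

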